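# Lift the hot casserole lid with the lid lifter, balanced, and set it on its rest

### The job

The little casserole and its lid are hot: lift the lid off with the lid lifter hooked under its strap handle, without letting the gripper or arm touch lid or pot, without shoving or jerking at the lid, and keeping it within a few degrees of level the whole time. The lid's weight is not in its middle, so feel for the balance point along the strap with tiny lifts before you take it right up. Then set it down gently so that it sits seated in the round lid rest, unhook, and hang the lifter back in its stand, leaving everything else where it is.

Things in the scene. Friction and masses are not known exactly. Their poses are not given: they have to be found in the camera images.
- pot: Round dark cast casserole, fixed on the worktop, 144 mm across and 66 mm high, with two small loop lugs on its +y and -y sides (reaching 93 mm from the centre). Open inside (a croissant lies in it), mouth 132 mm across. Origin: centre of its underside; z up.
- lid: Loose dark metal lid on the pot, 152 mm across, 0.7 to 0.82 kg. Origin: centre of its flange's underside, which lies on the pot's rim 66 mm over the pot's origin; a tapered spigot (124 mm across) goes 8 mm below it. Top rises to 16 mm. A core hidden inside puts its centre of mass on the line x = 0, up to 30 mm from the middle towards +y or -y: unseen, different each time. z up.
- lid_strap (a point): Middle of the underside of the lid's flat strap handle, 45 mm above the lid's origin, same axes. Strap 12 mm wide (x), 6 mm thick, along y between posts (inner faces at y = -47, +47 mm); enter below it along x. Raised off the balance point, the lid stays down on its heavy side, pivoting on the rim 70 mm from centre, with under full weight on the hook; hooked within 4 mm of it, it hangs level.
- lifter: Loose lid lifter, 0.22 kg, hanging upright in the stand. Origin: centre of the collar's underside, z up. Wooden grip 30 mm (x) by 18 mm (y, the side to pinch), z = 6 to 76 mm; steel collar 42 mm across, z = 0 to 6; shank 9 mm thick down to z = -92; at its foot a level bar 10 mm wide (y), x = -5 to +36, z = -92 to -86 mm, with an upturned tip, x = 30 to 36, up to z = -78 mm.
- lifter_hook (a point): Point on top of the lifter's foot bar where the strap should lie, midway between shank and tip: x = 17, y = 0, z = -86 mm from the lifter's origin, same axes.
- stand: Fixed steel lifter stand, 84 x 80 mm, 100 mm high: level plate on a back plate. Origin: on the worktop below the slot. Plate top z = 100 mm; slot along x, 19 mm wide, from the open front (x = -23 mm) to x = 47 mm. The lifter hangs in it by its collar at x = y = 0, foot to the stand's +x; the foot passes through the slot, so it lifts straight out and lowers straight in.
- rest: Fixed lid rest: a flat wooden ring 164 mm across outside, 135 mm inside, on three feet, top at z = 22 mm over its origin (centre, on the worktop). The lid's spigot goes inside the ring and the lid's flange lies on its top: seated, the lid's origin is 22 mm above the rest's origin.
- mug: Bystander: dotted mug, 78 x 114 x 93 mm, origin at the centre of its underside. Leave alone.
- coffee_cup: Bystander: white cup with a handle, 83 x 76 x 54 mm, origin at the centre of its underside. Leave alone.
- glass: Bystander: clear tumbler, 78 x 78 x 86 mm, origin at the centre of its underside. Leave alone.
- spoon: Bystander: teaspoon lying down, 132 x 26 x 9 mm. Leave alone.
- mill: Bystander: salt shaker, 44 x 44 x 90 mm, origin at the centre of its underside. Leave alone.
Not all that is in view belongs to the job. Leave any pink look-alike of the stand alone.

How it is judged:
On the way, in this order (a step that is already met when the one before it is completed fails the run):
1. the lid hangs level on the lifter, clear above the pot (contact force between lifter and lid above 3 N and z of lid in the frame of pot above 0.085 m and angle between lid's own z axis and vertical below 0.12 rad and contact force between lid and pot below 0.1 N), for 0.3 s.
2. the lid sits seated in the lid rest and the lifter is clear of it (horizontal distance between lid and rest below 0.008 m and z of lid in the frame of rest between 0.018 and 0.026 m and angle between lid's own z axis and vertical below 0.06 rad and contact force between lifter and lid below 0.1 N and linear speed of lid below 0.02 m/s), for 0.3 s.
At the end, for the whole second after the job is handed in: The lid is still, seated in the rest (centres within 8 mm, 18 to 26 mm above its origin, tilt under 0.06 rad); the lifter hangs still by its collar in the stand (within 30 mm sideways, 94 to 106 mm above its origin, tilt under 0.15 rad), let go (all of step 2 and horizontal distance between lifter and stand below 0.03 m and z of lifter in the frame of stand between 0.094 and 0.106 m and angle between lifter's own z axis and vertical below 0.15 rad and linear speed of lifter below 0.03 m/s); the robot touches nothing.
It fails at once if the lid leans more than 0.12 rad (7 degrees) (angle between lid's own z axis and vertical above 0.12 rad).
It fails at once if the lifter shoves or jerks at the lid with more than 16 N (contact force between lifter and lid above 16 N).
It fails at once if the lid is put down on the rest with more than 25 N (contact force between lid and rest above 25 N).
It fails at once if gripper or arm touches the hot lid or pot (contact force between any of the fingers, the arm and lid above 0.3 N or contact force between any of the fingers, the arm and pot above 0.3 N).
It fails at once if a bystander is moved more than 15 mm (distance of any of mug, coffee_cup, glass, spoon, mill from where it was at the start of the episode above 0.015 m).
It also fails if it takes over 72 s, if anything falls off the work surface, if the arm or the gripper's body presses on something with over 40 N, if the wrist force passes 120 N, or if a joint passes its speed limit or range.

### The arm

A 6-joint arm with a two-finger parallel gripper is mounted at the origin on a cart in front of the work surface, level with it; the furniture and walls round the work are solid. World frame = base frame: x ahead of the robot, y to its left, z up, the work surface at z = 0. Lengths are in m, angles in rad, forces in N, time in s.
With the tool pointing down it reaches from about 0.4 to 0.825 m from the base axis. Payload 7 kg.
Tool frame: the origin (TCP) lies on the centre line of the jaws, within the pads' length; the fingertips stand 19 mm ahead of it and the grasp point (between the pads) is the TCP; z points along the fingers, y is the line along which they close (so a half turn about z gives the same grasp; the last joint's range is limited). The gripper opens to 88 mm and grips with 3 to 60 N. Pads are 19 mm wide; open, the fingers measure 130 mm over their backs; the gripper's body (78 mm by 193 mm) begins 47 mm behind the grasp point.
Start: joints at [1.58, 0.359, 0.012, 0, -1.224, -0.288], TCP at [0.186, 0.649, 0.246] pointing down, gripper open.
Joint ranges: [-3.07, 3.07], [-1.43, 2.12], [-1.02, 1.25], [-3.03, 1.67], [-3.05, -0], [-3.03, 3.03]. Speed limits (rad/s): [2.39, 2.39, 3.01, 3.14, 3.14, 3.14].

### API

Orientations are given as [roll, pitch, yaw] about the fixed x, y, z axes, in that order (R = Rz(yaw) Ry(pitch) Rx(roll)).
In Python, from station import arm, imaging, models gives the robot as it stands.
- The arm moves only by the tool play_rows, never from a script. Its arguments are lists of equal length, an entry for each row: "travel": the shift along the tool's x, y, z in units of 25 mm (1.0 is 25 mm), a list of three; "twist": the turn about the tool's z in units of 0.15 rad (1.0 is 0.15 rad). A call has 1 to 8 rows; each row shifts and turns the commanded pose from where the row before left it, along the tool's axes as they then stand; what a row does not reach is not made up. A row lasts 1/8 s, in which the tool goes at most 62.5 mm and 10.7 degrees, less where a joint would pass 70% of its speed; a pose out of reach is approached as far as the arm can. A call with a number of a shift or a turn outside -1 to 1 is refused whole. A call with a gripper value outside its range is refused whole. "fingers" is the opening, from 0 (shut) to 1 (fully open), set as the call begins (left out, the last holds). The fingers move at their own pace and stop on an object; "newtons" is the grip in N (left out, the last holds). Time passes only in rows, so rows that do not move let the fingers close. It gives the time, the measured TCP pose, the force, the opening and the grip force at its end, in the units of the state.
- arm.get_state(): the state, without advancing time (a new reading comes with each control period).
- imaging.grab_frame(name): name is "side" or "top" or "wrist"; returns a dict with "pixels" (400x640x3 uint8, red, green, blue), "fx", "fy", "cx", "cy" (pixels), "R" (3x3) and "t" (3): a world point X has camera coordinates R X + t; the wrist camera has in their place "T_tool_cam" (4x4, takes a point from camera to tool coordinates, whose origin is the TCP and whose axes are the flange's). Camera axes: x right, y down, z forward; pixel columns grow to the right and rows downward; lengths in m; the calibration is good to about 2 mm. The wrist camera is an equidistant fisheye: a pixel r from the principal point sees the ray r / f radians off the axis. A picture is of the moment at which its call begins: read the wrist's pose just before it. There is no depth.
- arm.job_done(): hands the job in; it is judged then, once.
Trained networks look in the newest picture that a camera, given by its name, has taken for a name from the list of things; names that differ only in an ending like _2 or _b are one class to them, and where a whole thing is asked for, a point or a joint stands for the part that bears it (a point fixed in the world has none). Each returns a list of dicts, best first, with "confidence" (0 to 1); they miss things now and then, are a little off and sometimes report something else, mostly with a low value. They report only what shows in the picture. A call takes as long as a camera call. They do not tell look-alikes from the thing itself.
- models.boxes_of(name, camera): "extent" ([centre column, centre row, width, height] in pixels, round what is visible of it).
- models.silhouettes(name, camera): "pixels" (400x640 bool, what is visible of it) and "extent" ([centre column, centre row, width, height] in pixels, round what is visible of it).
The state is a dict: "t": time; "q": joint angles; "qd": joint speeds; "joint_efforts": joint torques, N m; "eef_pos": TCP position; "ee_rot": TCP orientation; "force": force on the tool from outside, world axes, zero at the start; "moment": the same for the moment, N m; "width": finger opening in m; "gripper_force": force on a finger pad.
Only numpy, scipy, OpenCV 4.12 (cv2) and the standard library are available. Lean on these libraries where they do the work, as an engineer would, in place of code of your own. Each camera call takes 0.05 s, during which the arm holds its last target. There are 200 camera calls.

## Working session

There is one attempt and no reset: what is moved stays moved. The work goes in short steps, Python scripts to look and compute and a tool call to move; the robot and the scene stay as the last step left them, time stands still between calls to the robot, and variables do not carry over. Pictures are saved under pics/ and viewed, at most 10 in all, crops included, and the job is handed in when it is done.

Besides the shell and the picture viewer there is one more tool, called after "Emit:" by a JSON object that holds its "method" and its "body", one argument or row to a line. play_rows: Moves the arm, as the interface text tells. Shifts and turns lie within -1 to 1; 1 stands for 25 mm of shift or 0.15 rad of turn. Its arguments: {"type":"object","properties":{"travel":{"type":"array","items":{"type":"array","items":{"type":"number"}}},"twist":{"type":"array","items":{"type":"number"}},"fingers":{"type":"number"},"newtons":{"type":"number"}},"required":["travel","twist"]}

```bash
mkdir -p pics
cat > h.py <<'E'
import numpy as np, cv2
from scipy.spatial.transform import Rotation as Rot
from station import arm, imaging, models
def pix(f,X):
    c=f["R"]@np.array(X,float)+f["t"]; return np.array([f["fx"]*c[0]/c[2]+f["cx"], f["fy"]*c[1]/c[2]+f["cy"]])
def ray(f,u,v,z):
    R=np.array(f["R"]);o=-R.T@f["t"]; d=R.T@np.array([(u-f["cx"])/f["fx"],(v-f["cy"])/f["fy"],1]); return o+d*(z-o[2])/d[2]
def save(f,n): cv2.imwrite("pics/"+n+".png",f["pixels"][:,:,::-1])
E
python3 - <<'E'
from h import *
fs={n:imaging.grab_frame(n) for n in("side","top")}
cv2.imwrite("pics/a.png",cv2.resize(np.vstack([fs["top"]["pixels"],fs["side"]["pixels"]])[:,:,::-1],None,fx=.75,fy=.75))
for n,f in fs.items():
    R=np.array(f["R"]);print(n,"cam",(-R.T@f["t"]).round(3),"fwd",R[2].round(3),f["fx"])
    for o in["pot","lid","lid_strap","lifter","stand","rest","mug","coffee_cup","glass","spoon","mill"]:
        print(o,[(round(b["confidence"],2),np.round(b["extent"]).astype(int).tolist()) for b in models.boxes_of(o,n)[:3]])
s=arm.get_state();print(s["t"],s["eef_pos"],s["ee_rot"])
E
```

```text
side cam [0.555 1.413 0.887] fwd [-0.039 -0.864 -0.502] 470.5279651530335
pot [(0.79, [330, 170, 33, 19])]
lid [(0.61, [331, 155, 39, 24])]
lid_strap [(0.83, [330, 151, 36, 26])]
lifter [(0.61, [284, 216, 10, 42])]
stand [(0.95, [280, 232, 27, 37]), (0.61, [383, 325, 44, 57])]
rest [(0.66, [345, 282, 55, 42])]
mug [(0.83, [290, 176, 28, 25])]
coffee_cup [(0.92, [331, 326, 29, 34])]
glass []
spoon [(0.59, [351, 180, 22, 34])]
mill [(0.77, [280, 249, 15, 30])]
top cam [0.208 0.027 1.709] fwd [ 0.158 -0.003 -0.987] 373.37254233254663
pot [(0.58, [408, 208, 41, 16])]
lid [(0.76, [408, 209, 35, 34])]
lid_strap [(0.89, [408, 208, 36, 33])]
lifter [(0.47, [409, 208, 35, 35]), (0.44, [297, 170, 11, 12])]
stand [(0.95, [204, 233, 30, 23]), (0.51, [298, 170, 18, 29])]
rest [(0.89, [251, 215, 36, 36]), (0.32, [438, 236, 27, 17])]
mug [(0.65, [368, 175, 21, 20]), (0.62, [412, 209, 35, 34]), (0.61, [375, 225, 20, 15])]
coffee_cup [(0.69, [206, 204, 23, 14]), (0.4, [298, 170, 7, 6])]
glass [(0.76, [375, 226, 21, 18])]
spoon []
mill [(0.59, [251, 214, 38, 38]), (0.55, [278, 176, 11, 7])]
1.2 [0.18576825 0.64891445 0.24555502] [ 3.14158904e+00  1.51370803e-05 -2.78823498e-01]
```

Run:
```python
from h import *
f=imaging.grab_frame("top");g=imaging.grab_frame("side")
a=cv2.resize(f["pixels"][130:280,180:480],(800,400),interpolation=cv2.INTER_CUBIC)
b=cv2.resize(g["pixels"][120:370,220:460],(576,600),interpolation=cv2.INTER_CUBIC)
cv2.imwrite("pics/t.png",a[:,:,::-1]);cv2.imwrite("pics/s.png",b[:,:,::-1])
```

```text
(no output)
```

View pics/t.png

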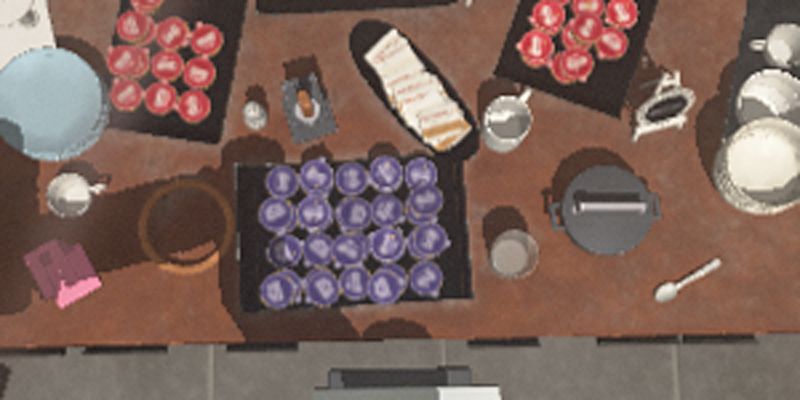

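View pics/s.png

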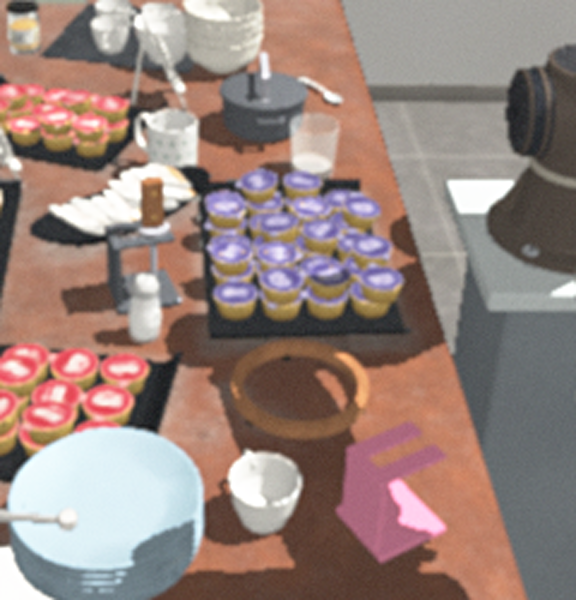

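The top view shows four possible items. The lifter hangs in the grey stand at about (296,168). The pink look-alike is at about (204,233), the rest at (251,215), and the pot with its lid at (408,208). I choose the grey stand, which holds the wooden grip. Next I triangulate from both views.

```bash
cat >> h.py <<'E'
from scipy.optimize import least_squares
def sil(n,c,k=0):
    s=models.silhouettes(n,c); return s
E
python3 - <<'E'
from h import *
T=imaging.grab_frame("top");S=imaging.grab_frame("side")
print("tcp px",pix(T,[.186,.649,.246]),pix(S,[.186,.649,.246]))
def both(n,z,ti=0,si=0):
    for f,c in((T,"top"),(S,"side")):
        for s in models.silhouettes(n,c)[:2]:
            e=s["extent"];print(n,c,round(s["confidence"],2),np.round(e,1),"ray@z",z,ray(f,e[0],e[1],z).round(3))
both("rest",.016);both("lid_strap",.1);both("lid",.08);both("pot",.05);both("stand",.1);both("lifter",.14);both("mill",.045);both("glass",.043);both("mug",.045);both("spoon",.0);both("coffee_cup",.027)
E
```

```text
tcp px [163.97855609 270.44707712] [475.62826344 280.11712335]
rest top 0.6 [249.8 213.4  31.3  40.9] ray@z 0.016 [0.432 0.367 0.016]
rest side 0.92 [343.6 282.8  52.4  41.4] ray@z 0.016 [0.435 0.384 0.016]
rest side 0.5 [285.  213.1  15.7  36.9] ray@z 0.016 [0.612 0.012 0.016]
lid_strap top 0.59 [408.1 208.8  34.1  28.6] ray@z 0.1 [ 0.428 -0.338  0.1  ]
lid_strap side 0.71 [328.  153.2  38.2  23.6] ray@z 0.1 [ 0.449 -0.308  0.1  ]
lid top 0.68 [410.6 208.9  31.   34.6] ray@z 0.08 [ 0.43  -0.353  0.08 ]
lid side 0.58 [328.6 156.2  37.1  20.9] ray@z 0.08 [ 0.445 -0.323  0.08 ]
pot top 0.56 [408.6 208.4  36.9  17.8] ray@z 0.05 [ 0.436 -0.352  0.05 ]
pot side 0.87 [329.9 171.6  30.5  14.4] ray@z 0.05 [ 0.443 -0.244  0.05 ]
stand top 0.86 [296.4 168.9  23.8  24.1] ray@z 0.1 [0.615 0.147 0.1  ]
stand top 0.81 [204.2 232.7  27.7  22.5] ray@z 0.1 [0.341 0.546 0.1  ]
stand side 0.87 [382.1 325.4  41.   61.5] ray@z 0.1 [0.37  0.633 0.1  ]
stand side 0.66 [278.5 230.1  31.4  38.9] ray@z 0.1 [0.623 0.243 0.1  ]
lifter top 0.49 [300.2 169.4   5.6  10.1] ray@z 0.14 [0.603 0.127 0.14 ]
lifter side
[... 196 characters left out ...]
313 -0.463  0.045]
mill side 0.55 [279.1 249.1  13.1  30.9] ray@z 0.045 [0.621 0.263 0.045]
glass top 0.7 [373.4 225.9  17.9  15.1] ray@z 0.043 [ 0.361 -0.191  0.043]
glass top 0.61 [250.3 214.4  34.7  36.5] ray@z 0.043 [0.424 0.36  0.043]
glass side 0.65 [351.1 180.2  19.9  30.5] ray@z 0.043 [ 0.364 -0.186  0.043]
mug top 0.6 [370.4 175.8  18.5  19.5] ray@z 0.045 [ 0.59  -0.187  0.045]
spoon top 0.6 [438.6 234.1  19.5  16.2] ray@z 0.0 [ 0.322 -0.494  0.   ]
coffee_cup top 0.75 [207.8 202.8  21.9  15.4] ray@z 0.027 [0.483 0.557 0.027]
coffee_cup top 0.73 [408.6 210.1  40.   17.5] ray@z 0.027 [ 0.432 -0.356  0.027]
coffee_cup side 0.79 [331.1 327.4  28.9  35.5] ray@z 0.027 [0.48  0.566 0.027]
```

Positions agree with the described sizes:
- Lid: about (0.435, -0.35)
- Rest: about (0.43, 0.37)
- Lifter and stand: about (0.605, 0.13), stand yaw roughly +0.3

I'm moving above the stand to look with the wrist camera.

Emit:
{"method": "play_rows", "body": {
  "travel": [
    [0.5,0.35,-1],
    [0.95,0.65,-1],
    [1,0.7,-1],
    [1,0.7,-0.4],
    [1,0.7,0],
    [1,0.7,0],
    [1,0.7,0],
    [1,0.7,0]
  ],
  "twist": [0,0,0,0,0,0,0,0]
}}

```text
t: 3.5
eef_pos: [0.3297, 0.4711, 0.3299]
ee_rot: [3.141, 0.0, -0.279]
force: [-0.6, 1.1, 1.0]
width: 0.0878
gripper_force: 0.0
```

Emit:
{"method": "play_rows", "body": {
  "travel": [
    [1,0.7,0],
    [1,0.7,0],
    [1,0.7,0],
    [1,0.7,0],
    [1,0.7,0],
    [1,0.7,0],
    [1,0.7,0],
    [1,0.7,0]
  ],
  "twist": [0,0,0,0,0,0,0,0]
}}

```text
t: 4.5
eef_pos: [0.4831, 0.2815, 0.3299]
ee_rot: [3.141, 0.001, -0.279]
force: [0.1, 0.4, 1.1]
width: 0.0875
gripper_force: 0.0
```

Emit:
{"method": "play_rows", "body": {
  "travel": [
    [1,0.7,0],
    [1,0.7,0],
    [0.8,0.6,0],
    [0.4,0.3,0],
    [0,0,0],
    [0,0,0],
    [0,0,0],
    [0,0,0]
  ],
  "twist": [0,0,0,0,-1,-1,-1,0]
}}

```text
t: 5.5
eef_pos: [0.5436, 0.2057, 0.3303]
ee_rot: [-3.142, 0.0, 0.17]
force: [-0.4, 0.2, -0.1]
width: 0.0874
gripper_force: 0.0
```

```bash
cat >> h.py <<'E'
def wrist(n=None):
    s=arm.get_state(); f=imaging.grab_frame("wrist"); M=np.array(f["T_tool_cam"])
    R=Rot.from_euler("xyz",s["ee_rot"]).as_matrix(); Tw=np.eye(4);Tw[:3,:3]=R;Tw[:3,3]=s["eef_pos"]
    f["W"]=Tw@M
    if n: save(f,n)
    return s,f
def wray(f,u,v,z):
    a=np.array([u-f["cx"],v-f["cy"]]);r=np.linalg.norm(a);th=r/f["fx"]
    d=np.array([*(np.sin(th)*a/max(r,1e-9)),np.cos(th)]);d=f["W"][:3,:3]@d;o=f["W"][:3,3];return o+d*(z-o[2])/d[2]
def wpix(f,X):
    c=np.linalg.inv(f["W"])@np.array([*X,1.]);r=np.hypot(c[0],c[1]);th=np.arctan2(r,c[2]);return np.array([f["cx"],f["cy"]])+f["fx"]*th*c[:2]/max(r,1e-9)
def ortho(f,c,z,half,ppm=1000,n=None):
    k=int(half*ppm);g=np.zeros((2*k,2*k,2),np.float32)
    for i in range(2*k):
        for j in range(2*k): g[i,j]=wpix(f,[c[0]+(k-i)/ppm,c[1]+(k-j)/ppm,z])
    o=cv2.remap(f["pixels"],g,None,cv2.INTER_CUBIC)
    if n: cv2.imwrite("pics/"+n+".png",cv2.resize(o,(600,600))[:,:,::-1])
    return o
E
python3 - <<'E'
from h import *
s,f=wrist("w1");print(s["t"],s["eef_pos"],s["ee_rot"],s["q"],f["fx"],f["W"].round(3))
for n in("stand","lifter","mill"): print([(b["confidence"],np.round(b["extent"],1),wray(f,*b["extent"][:2],.1).round(3)) for b in models.boxes_of(n,"wrist")[:2]])
E
```

```text
5.5 [0.5435974  0.20574937 0.33027583] [-3.14154341e+00  3.91352855e-04  1.70363794e-01] [ 6.97966698e-01  1.61703505e-01 -6.27586883e-02 -2.45722551e-04
 -1.34664748e+00  1.04324807e+00] 309.70691628693146 [[ 0.17  -0.947 -0.272  0.616]
 [-0.985 -0.163 -0.047  0.218]
 [ 0.     0.276 -0.961  0.469]
 [ 0.     0.     0.     1.   ]]
[(0.87, array([112.5, 222.6,  34.9,  16.1]), array([0.426, 0.502, 0.1  ])), (0.77, array([365.2, 115.9,  62. ,  68.8]), array([0.625, 0.165, 0.1  ]))]
[(0.68, array([373.3, 129.4,  43.4,  42.4]), array([0.61 , 0.152, 0.1  ]))]
[(0.65, array([298.5, 111.8,  30.2,  28.6]), array([0.615, 0.244, 0.1  ]))]
```

View pics/w1.png

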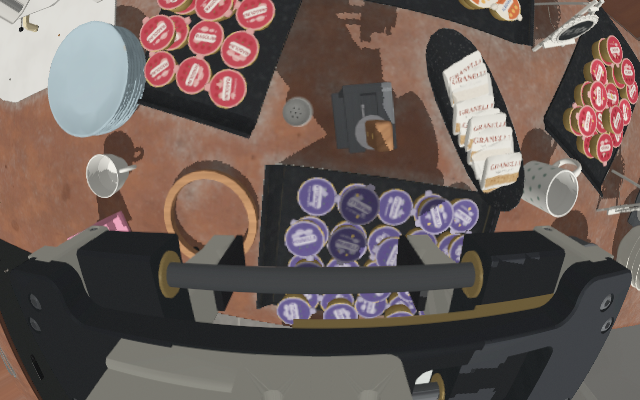

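The wrist view shows the stand at (365,116) with the lifter's collar at about (374,133), the mill at (298,112) and the rest ring at (210,213). I'll rectify the stand at z=0.1 and the rest at z=0.022.

Run:
```python
from h import *
s,f=wrist()
a=ortho(f,(.61,.14),.1,.07);b=ortho(f,(.43,.367),.022,.10)
cv2.imwrite("pics/o1.png",np.hstack([cv2.resize(a,(400,400),interpolation=cv2.INTER_CUBIC),cv2.resize(b,(400,400),interpolation=cv2.INTER_CUBIC)])[:,:,::-1])
```

```text
(no output)
```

View pics/o1.png

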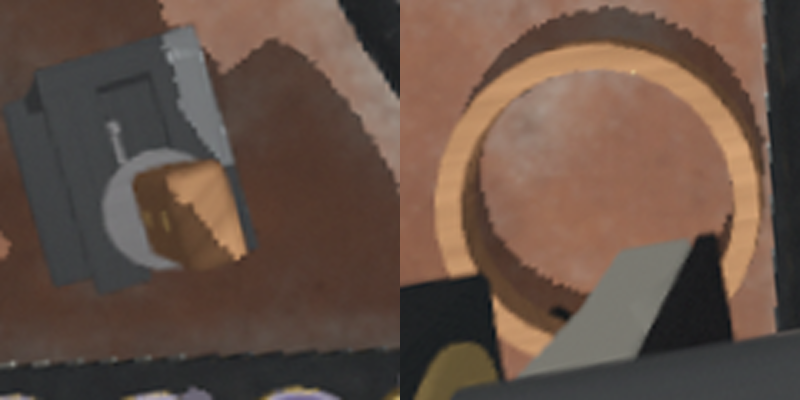

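The collar is at about (163,208) in the left crop. That puts the stand and lifter axis at about (0.607, 0.1535) with yaw about 0.275; the slot end lies 46 mm away, against 47 mm given. The rest is at about (0.428, 0.368), and its ring measures 163.5 mm against 164 mm given.

Emit:
{"method": "play_rows", "body": {
  "travel": [
    [0,0,0],
    [0.5,0.7,0],
    [0.7,1,0],
    [0.67,1,0],
    [0,0,0.5],
    [0,0,0.8],
    [0,0,0.7],
    [0,0,0]
  ],
  "twist": [-0.7,0,0,0,0,0,0,0]
}}

```text
t: 6.75
eef_pos: [0.6062, 0.1536, 0.2788]
ee_rot: [3.141, 0.003, 0.276]
force: [0.5, 0.0, 0.3]
width: 0.0877
gripper_force: 0.0
```

Run:
```python
from h import *
s,f=wrist();print(s["t"],s["eef_pos"],s["ee_rot"])
a=ortho(f,(.607,.1535),.106,.07);b=ortho(f,(.607,.1535),.176,.04)
cv2.imwrite("pics/o2.png",np.hstack([cv2.resize(a,(400,400),interpolation=cv2.INTER_CUBIC),cv2.resize(b,(400,400),interpolation=cv2.INTER_CUBIC)])[:,:,::-1])
```

```text
6.75 [0.60618967 0.15359822 0.27876932] [3.14110667e+00 3.12944952e-03 2.76255317e-01]
```

View pics/o2.png

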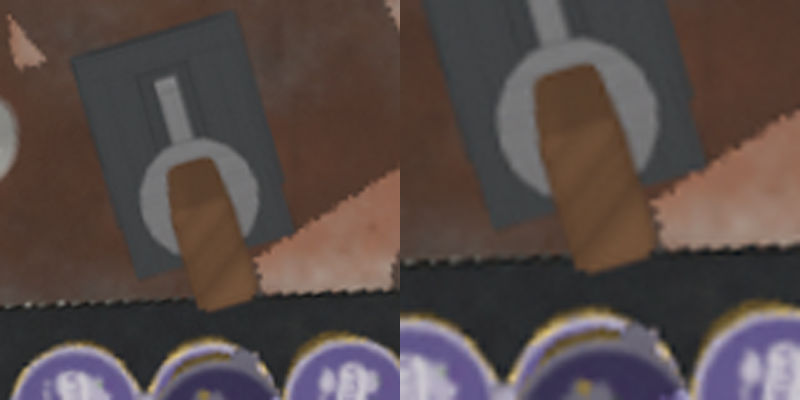

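The collar is centred at (200,199) in the left crop, within 1 mm of the estimate, and the yaw is 0.27. I'll descend and grip.

Emit:
{"method": "play_rows", "body": {
  "travel": [
    [0.03,0,0.7],
    [0,0,1],
    [0,0,1],
    [0,0,1],
    [0,0,1],
    [0,0,0.65],
    [0,0,0],
    [0,0,0]
  ],
  "twist": [0,0,0,0,0,0,0,0]
}}

```text
t: 7.8
eef_pos: [0.6086, 0.154, 0.1478]
ee_rot: [-3.142, -0.001, 0.276]
force: [0.2, 0.6, 0.1]
width: 0.0878
gripper_force: 0.0
```

Emit:
{"method": "play_rows", "body": {
  "travel": [
    [0,0,0],
    [0,0,0],
    [0,0,0],
    [0,0,0],
    [0,0,0],
    [0,0,0]
  ],
  "twist": [0,0,0,0,0,0],
  "fingers": 0,
  "newtons": 45
}}

```text
t: 8.55
eef_pos: [0.608, 0.1537, 0.1468]
ee_rot: [3.142, 0.0, 0.276]
force: [-0.2, -0.7, -0.4]
width: 0.0333
gripper_force: 0.0
```

Emit:
{"method": "play_rows", "body": {
  "travel": [
    [0,0,0],
    [0,0,0],
    [0,0,0],
    [0,0,0],
    [0,0,-0.2],
    [0,0,-0.4],
    [0,0,-0.7],
    [0,0,-1]
  ],
  "twist": [0,0,0,0,0,0,0,0]
}}

```text
t: 9.55
eef_pos: [0.6079, 0.1536, 0.2056]
ee_rot: [3.141, 0.0, 0.276]
force: [-0.2, 0.2, -2.9]
width: 0.0181
gripper_force: 45.0
```

Emit:
{"method": "play_rows", "body": {
  "travel": [
    [0,0,-1],
    [0,0,-1],
    [0,0,-1],
    [0,0,-0.8],
    [0,0,-0.4],
    [0,0,0],
    [0,0,0]
  ],
  "twist": [0,0,0,0,0,0,0]
}}

```text
t: 10.42
eef_pos: [0.6076, 0.1536, 0.3085]
ee_rot: [-3.142, 0.001, 0.276]
force: [-0.0, 0.8, -2.3]
width: 0.018
gripper_force: 45.0
```

Emit:
{"method": "play_rows", "body": {
  "travel": [
    [0,0,0],
    [0,0,0],
    [-0.27,0.5,0],
    [-0.42,0.8,0],
    [-0.53,1,0],
    [-0.53,1,0],
    [-0.53,1,0],
    [-0.53,1,0]
  ],
  "twist": [0.92,0.92,0,0,0,0,0,0]
}}

```text
t: 11.42
eef_pos: [0.5367, 0.0194, 0.3095]
ee_rot: [-3.142, -0.0, 0.0]
force: [-0.1, -0.3, -2.6]
width: 0.018
gripper_force: 45.0
```

Emit:
{"method": "play_rows", "body": {
  "travel": [
    [-0.53,1,0],
    [-0.53,1,0],
    [-0.53,1,0],
    [-0.53,1,0],
    [-0.53,1,0],
    [-0.53,1,0],
    [-0.53,1,0],
    [-0.53,1,0]
  ],
  "twist": [0,0,0,0,0,0,0,0]
}}

```text
t: 12.42
eef_pos: [0.4306, -0.1802, 0.3094]
ee_rot: [-3.142, -0.0, 0.0]
force: [0.6, -0.0, -2.8]
width: 0.018
gripper_force: 45.0
```

Emit:
{"method": "play_rows", "body": {
  "travel": [
    [-0.53,1,0],
    [-0.53,1,0],
    [-0.53,1,0],
    [-0.53,1,0],
    [-0.53,1,0],
    [-0.4,0.8,0],
    [-0.2,0.5,0],
    [0,0,0]
  ],
  "twist": [0,0,0,0,0,0,0,0]
}}

```text
t: 13.42
eef_pos: [0.3499, -0.337, 0.3092]
ee_rot: [-3.142, 0.0, -0.001]
force: [0.3, 0.3, -2.7]
width: 0.0182
gripper_force: 45.0
```

Run:
```python
from h import *
s,f=wrist("w2");print(s["t"],s["eef_pos"],s["ee_rot"])
a=ortho(f,(.435,-.35),.117,.1);b=ortho(f,(.435,-.35),.066,.1)
cv2.imwrite("pics/o3.png",np.vstack([np.hstack([cv2.resize(q,(300,300),interpolation=cv2.INTER_CUBIC) for q in(a,b)]),cv2.resize(f["pixels"][:,:],(600,300))])[:,:,::-1])
```

```text
13.425 [ 0.34994424 -0.33698962  0.30920684] [-3.14153957e+00  1.29418946e-04 -1.31861573e-03]
```

View pics/o3.png

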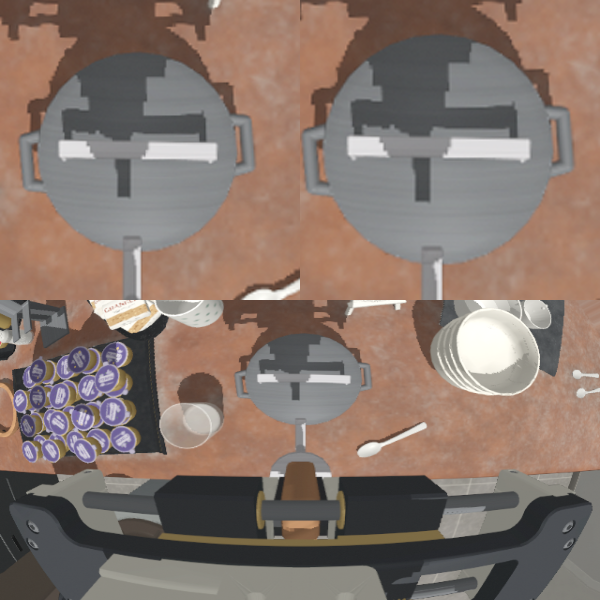

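The strap's top runs from (59,150) to (217,152) in the left crop. The lid is therefore at about (0.435, -0.3415) with yaw about -0.015, and its flange measures 151 mm against 152 mm given. The held hook's tip lies where it should. I'll come down beside the strap, on the robot's side.

Emit:
{"method": "play_rows", "body": {
  "travel": [
    [0.6,0.1,0],
    [0.6,0.08,0],
    [0,0,0.6],
    [0,0,1],
    [0,0,0.8],
    [0,0,0.5],
    [0,0,0.3],
    [0,0,0]
  ],
  "twist": [0.1,0,0,0,0,0,0,0]
}}

```text
t: 14.48
eef_pos: [0.3805, -0.3409, 0.229]
ee_rot: [-3.141, 0.001, -0.015]
force: [-0.6, -0.1, -0.7]
width: 0.0176
gripper_force: 45.0
```

```bash
cat >> h.py <<'E'
def force(n=8):
    r=[];p=[];m=[]
    for i in range(n):
        imaging.grab_frame("side");s=arm.get_state();r.append(s["force"]);p.append(s["eef_pos"]);m.append(s["moment"])
    print("t",s["t"],"pos",np.mean(p,0).round(4),"rot",np.round(s["ee_rot"],4),"F",np.mean(r,0).round(2),"sd",np.std(r,0).round(2),"M",np.mean(m,0).round(3),np.std(m,0).round(3))
E
python3 -c "
from h import *
force(8);s,f=wrist('w3')
cv2.imwrite('pics/c3.png',cv2.resize(f['pixels'][40:300,200:440],(554,600),interpolation=cv2.INTER_CUBIC)[:,:,::-1])"
```

```text
t 14.875 pos [ 0.3808 -0.3412  0.2298] rot [ 3.1413e+00 -6.0000e-04 -1.4800e-02] F [-0.03 -0.19 -2.36] sd [0.37 0.39 0.48] M [-0.041  0.006 -0.005] [0.022 0.046 0.031]
```

View pics/c3.png

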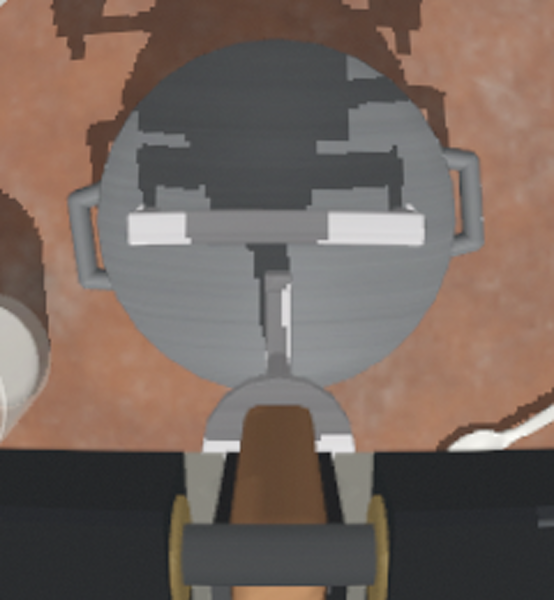

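The foot's tip at (277,280) is centred on the strap, whose middle is at column 276, and it is below and in front of it. I'll slide it under.

Emit:
{"method": "play_rows", "body": {
  "travel": [
    [0.3,0,0],
    [0.5,0,0],
    [0.45,0,0],
    [0.24,0,0],
    [0,0,-0.15],
    [0,0,-0.15],
    [0,0,-0.1],
    [0,0,0]
  ],
  "twist": [0,0,0,0,0,0,0,0]
}}

```text
t: 15.92
eef_pos: [0.4177, -0.3416, 0.2398]
ee_rot: [3.141, -0.001, -0.015]
force: [-0.6, -0.9, -1.3]
width: 0.0179
gripper_force: 45.0
```

Emit:
{"method": "play_rows", "body": {
  "travel": [
    [0,0,-0.03],
    [0,0,-0.03],
    [0,0,-0.03],
    [0,0,-0.03],
    [0,0,0]
  ],
  "twist": [0,0,0,0,0]
}}

```text
t: 16.55
eef_pos: [0.4179, -0.3416, 0.2424]
ee_rot: [3.142, -0.0, -0.015]
force: [0.9, -0.2, -2.4]
width: 0.0181
gripper_force: 45.0
```

```bash
python3 -c "
from h import *
force(5)"
```

```text
t 16.8 pos [ 0.4178 -0.3416  0.2423] rot [-3.1415e+00  1.0000e-04 -1.4800e-02] F [-0.01  0.39 -2.47] sd [0.2  0.51 0.45] M [-0.044 -0.004  0.008] [0.012 0.031 0.034]
```

Emit:
{"method": "play_rows", "body": {
  "travel": [
    [0,0,-0.025],
    [0,0,-0.025],
    [0,0,-0.025],
    [0,0,-0.025],
    [0,0,-0.025],
    [0,0,-0.025],
    [0,0,-0.025],
    [0,0,0]
  ],
  "twist": [0,0,0,0,0,0,0,0]
}}

```text
t: 17.8
eef_pos: [0.4177, -0.3415, 0.2466]
ee_rot: [-3.141, 0.0, -0.015]
force: [-1.1, 0.2, -9.2]
width: 0.0181
gripper_force: 45.0
```

```bash
python3 -c "
from h import *
force(8)"
```

```text
t 18.2 pos [ 0.4178 -0.3415  0.2466] rot [-3.1416  0.     -0.0148] F [-0.13 -0.09 -9.37] sd [0.53 0.59 0.41] M [-0.065  0.141  0.004] [0.037 0.024 0.026]
```

Emit:
{"method": "play_rows", "body": {
  "travel": [
    [0,0,0.06],
    [0,0,0.07],
    [0,0,0.07],
    [0,-0.25,0],
    [0,-0.23,0],
    [0,0,-0.04],
    [0,0,-0.04],
    [0,0,-0.025]
  ],
  "twist": [0,0,0,0,0,0,0,0]
}}

```text
t: 19.2
eef_pos: [0.4181, -0.3295, 0.2441]
ee_rot: [-3.141, -0.0, -0.015]
force: [1.2, -0.2, -6.8]
width: 0.0177
gripper_force: 45.0
```

Emit:
{"method": "play_rows", "body": {
  "travel": [
    [0,0,-0.025],
    [0,0,-0.025],
    [0,0,-0.02],
    [0,0,-0.02],
    [0,0,0]
  ],
  "twist": [0,0,0,0,0]
}}

```text
t: 19.82
eef_pos: [0.4178, -0.3295, 0.2464]
ee_rot: [-3.141, 0.0, -0.015]
force: [-0.3, -0.8, -9.0]
width: 0.0178
gripper_force: 45.0
```

```bash
python3 -c "
from h import *
force(10)"
```

```text
t 20.325 pos [ 0.4179 -0.3295  0.2465] rot [-3.1415e+00  1.0000e-04 -1.4800e-02] F [ 0.04  0.   -8.84] sd [0.54 0.48 0.33] M [-0.045  0.184 -0.023] [0.019 0.02  0.03 ]
```

Emit:
{"method": "play_rows", "body": {
  "travel": [
    [0,0,0.06],
    [0,0,0.07],
    [0,0,0.07],
    [0,0.3,0],
    [0,0.4,0],
    [0,0.26,0],
    [0,0,-0.04],
    [0,0,-0.04]
  ],
  "twist": [0,0,0,0,0,0,0,0]
}}

```text
t: 21.32
eef_pos: [0.4175, -0.3536, 0.2436]
ee_rot: [-3.141, 0.0, -0.015]
force: [-0.4, 0.5, -3.1]
width: 0.0176
gripper_force: 45.0
```

Emit:
{"method": "play_rows", "body": {
  "travel": [
    [0,0,-0.025],
    [0,0,-0.025],
    [0,0,-0.025],
    [0,0,-0.025],
    [0,0,-0.02],
    [0,0,0]
  ],
  "twist": [0,0,0,0,0,0]
}}

```text
t: 22.08
eef_pos: [0.4175, -0.3534, 0.2464]
ee_rot: [-3.141, 0.0, -0.015]
force: [-0.8, 0.4, -7.9]
width: 0.0179
gripper_force: 45.0
```

```bash
python3 -c "
from h import *
force(12)"
```

```text
t 22.675 pos [ 0.4176 -0.3535  0.2465] rot [-3.1416 -0.     -0.0148] F [ 0.13  0.3  -8.78] sd [0.54 0.42 0.39] M [ 0.158  0.13  -0.005] [0.027 0.027 0.033]
```

The probes at h = -12, 0 and +12 mm give forces of 6.4, 7.0 and 6.45 N, and the side friction shows up in the moment. That puts the balance at about +2 mm with a weight of about 7.4 N. I'll try it there.

Emit:
{"method": "play_rows", "body": {
  "travel": [
    [0,0,0.06],
    [0,0,0.07],
    [0,0,0.07],
    [0,-0.27,0],
    [0,-0.3,0],
    [0,0,0]
  ],
  "twist": [0,0,0,0,0,0]
}}

```text
t: 23.42
eef_pos: [0.418, -0.3387, 0.2419]
ee_rot: [3.141, -0.001, -0.014]
force: [0.6, 0.2, -2.1]
width: 0.0177
gripper_force: 45.0
```

```bash
python3 -c "
from h import *
wrist('ref');force(4)"
```

```text
t 23.675 pos [ 0.418  -0.3393  0.2417] rot [ 3.1415 -0.     -0.0148] F [-0.07  0.15 -2.04] sd [0.58 0.35 0.24] M [-0.049 -0.022 -0.033] [0.03  0.021 0.014]
```

Emit:
{"method": "play_rows", "body": {
  "travel": [
    [0,0,-0.04],
    [0,0,-0.04],
    [0,0,-0.03],
    [0,0,-0.03],
    [0,0,-0.03],
    [0,0,-0.02],
    [0,0,-0.02],
    [0,0,0]
  ],
  "twist": [0,0,0,0,0,0,0,0]
}}

```text
t: 24.68
eef_pos: [0.4178, -0.3393, 0.2467]
ee_rot: [-3.141, 0.0, -0.015]
force: [1.0, 0.3, -8.8]
width: 0.0178
gripper_force: 45.0
```

```bash
python3 -c "
from h import *
force(12);wrist('lift1')
a=cv2.imread('pics/ref.png');b=cv2.imread('pics/lift1.png')
cv2.imwrite('pics/cmp.png',np.vstack([cv2.resize(q[110:160,235:395],(800,250),interpolation=cv2.INTER_CUBIC) for q in (a,b)]))"
```

```text
t 25.275 pos [ 0.4178 -0.3393  0.2468] rot [-3.1416 -0.     -0.0148] F [-0.04  0.15 -9.36] sd [0.42 0.41 0.49] M [-0.041  0.138  0.003] [0.031 0.027 0.024]
```

View pics/cmp.png

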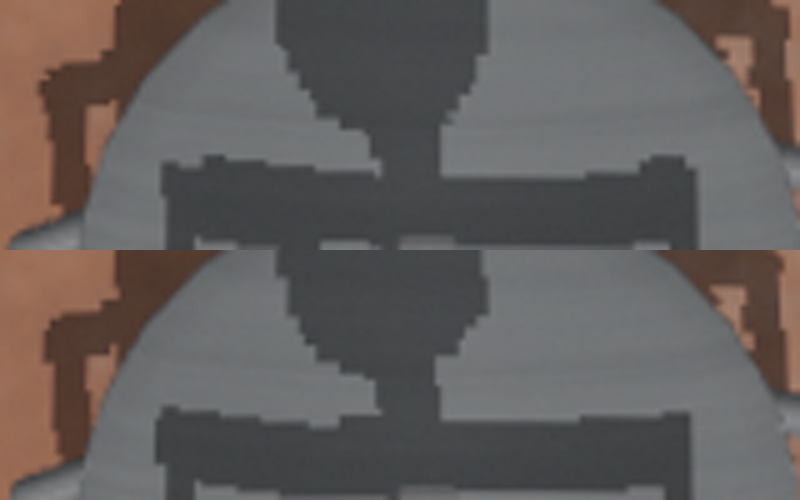

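The picture shows the lid's far half, symmetric before and after the lift. The force is 7.0 N, the same as at h=0, which is full weight at about 0.72 kg. The moment about x hasn't changed, so the lid hangs balanced. I'll raise a little more and check again.

Emit:
{"method": "play_rows", "body": {
  "travel": [
    [0,0,-0.03],
    [0,0,-0.04],
    [0,0,-0.04],
    [0,0,-0.03],
    [0,0,0]
  ],
  "twist": [0,0,0,0,0]
}}

```text
t: 25.95
eef_pos: [0.4179, -0.3393, 0.2504]
ee_rot: [3.142, -0.0, -0.015]
force: [1.0, 0.1, -9.6]
width: 0.0176
gripper_force: 45.0
```

```bash
python3 -c "
from h import *
force(8);s,f=wrist('lift2');
a=cv2.imread('pics/ref.png')[:,:,::-1];b=f['pixels']
cv2.imwrite('pics/cmp2.png',np.vstack([cv2.resize(q[120:200,225:405],(675,300),interpolation=cv2.INTER_CUBIC) for q in (a,b)])[:,:,::-1])"
```

```text
t 26.35 pos [ 0.4178 -0.3393  0.2503] rot [ 3.1416  0.     -0.0148] F [ 0.3  -0.07 -9.48] sd [0.41 0.6  0.39] M [-0.037  0.134  0.003] [0.023 0.038 0.024]
```

View pics/cmp2.png

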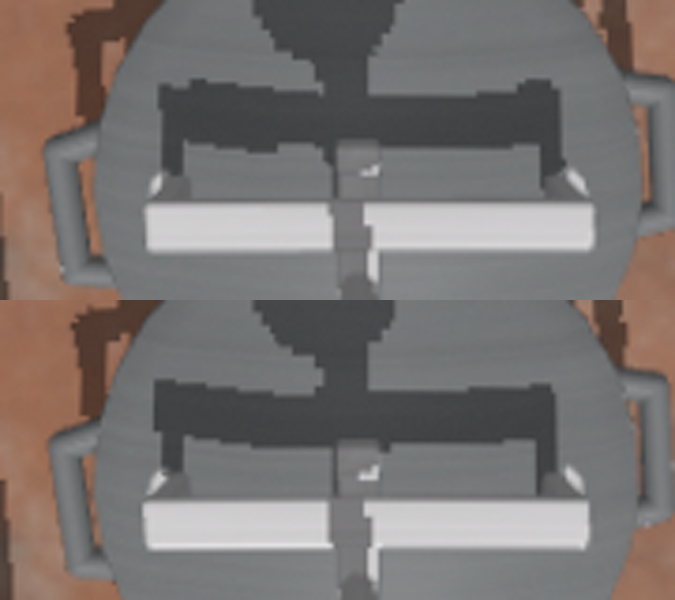

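Both lugs shrink symmetrically and the strap shifts about 1 mm, so the lid is level. I'll take it up gently and carry it with soft ramps.

Emit:
{"method": "play_rows", "body": {
  "travel": [
    [0,0,-0.15],
    [0,0,-0.3],
    [0,0,-0.45],
    [0,0,-0.5],
    [0,0,-0.5],
    [0,0,-0.45],
    [0,0,-0.3],
    [0,0,-0.15]
  ],
  "twist": [0,0,0,0,0,0,0,0]
}}

```text
t: 27.4
eef_pos: [0.4179, -0.3393, 0.3208]
ee_rot: [3.142, -0.0, -0.015]
force: [0.8, -0.5, -9.4]
width: 0.0182
gripper_force: 45.0
```

```bash
python3 -c "
from h import *
force(8)"
```

```text
t 27.8 pos [ 0.4178 -0.3393  0.3201] rot [-3.1414e+00  6.0000e-04 -1.4800e-02] F [-0.15  0.04 -9.3 ] sd [0.4  0.59 0.35] M [-0.052  0.132  0.026] [0.046 0.034 0.02 ]
```

Emit:
{"method": "play_rows", "body": {
  "travel": [
    [0.1,-0.2,0],
    [0.2,-0.4,0],
    [0.3,-0.6,0],
    [0.4,-0.8,0],
    [0.4,-0.9,0],
    [0.4,-0.9,0],
    [0.3,-0.9,0],
    [0.2,-0.9,0]
  ],
  "twist": [0,0,0,0,0,0,0,0]
}}

```text
t: 28.8
eef_pos: [0.4781, -0.1983, 0.3203]
ee_rot: [-3.141, -0.0, -0.014]
force: [-0.3, -0.0, -8.6]
width: 0.0177
gripper_force: 45.0
```

Emit:
{"method": "play_rows", "body": {
  "travel": [
    [0,-0.9,0],
    [0,-0.9,0],
    [0,-0.9,0],
    [0,-0.9,0],
    [0,-0.9,0],
    [0,-0.9,0],
    [0,-0.9,0],
    [0,-0.9,0]
  ],
  "twist": [0,0,0,0,0,0,0,0]
}}

```text
t: 29.8
eef_pos: [0.4799, -0.0184, 0.3205]
ee_rot: [-3.141, -0.001, -0.014]
force: [-0.1, -0.1, -9.3]
width: 0.0176
gripper_force: 45.0
```

Emit:
{"method": "play_rows", "body": {
  "travel": [
    [-0.1,-0.9,0],
    [-0.2,-0.9,0],
    [-0.3,-0.9,0],
    [-0.4,-0.9,0],
    [-0.4,-0.9,0],
    [-0.4,-0.9,0],
    [-0.3,-0.9,0],
    [-0.2,-0.9,0]
  ],
  "twist": [0,0,0,0,0,0,0,0]
}}

```text
t: 30.8
eef_pos: [0.4243, 0.1622, 0.3206]
ee_rot: [-3.141, -0.0, -0.014]
force: [0.4, -0.5, -8.5]
width: 0.0176
gripper_force: 45.0
```

Emit:
{"method": "play_rows", "body": {
  "travel": [
    [0,-0.9,0],
    [0,-0.9,0],
    [0,-0.9,0],
    [0,-0.9,0],
    [0,-0.7,0],
    [0,-0.5,0],
    [0,-0.3,0],
    [0,-0.1,0]
  ],
  "twist": [0,0,0,0,0,0,0,0]
}}

```text
t: 31.8
eef_pos: [0.4272, 0.2908, 0.3202]
ee_rot: [3.141, 0.0, -0.015]
force: [0.5, -0.1, -9.1]
width: 0.0178
gripper_force: 45.0
```

```bash
python3 -c "
from h import *
force(6);s,f=wrist('w5')
a=ortho(f,(.428,.368),.022,.1)
b=ortho(f,(s['eef_pos'][0]+.0172,s['eef_pos'][1]-.0012),s['eef_pos'][2]-.244+.117,.1)
cv2.imwrite('pics/o5.png',np.hstack([cv2.resize(q,(400,400),interpolation=cv2.INTER_CUBIC) for q in(a,b)])[:,:,::-1])"
```

```text
t 32.1 pos [0.4272 0.2903 0.3204] rot [-3.1415e+00 -1.0000e-04 -1.5200e-02] F [ 0.02  0.02 -9.19] sd [0.7  0.26 0.8 ] M [-0.049  0.155 -0.   ] [0.048 0.027 0.039]
```

View pics/o5.png

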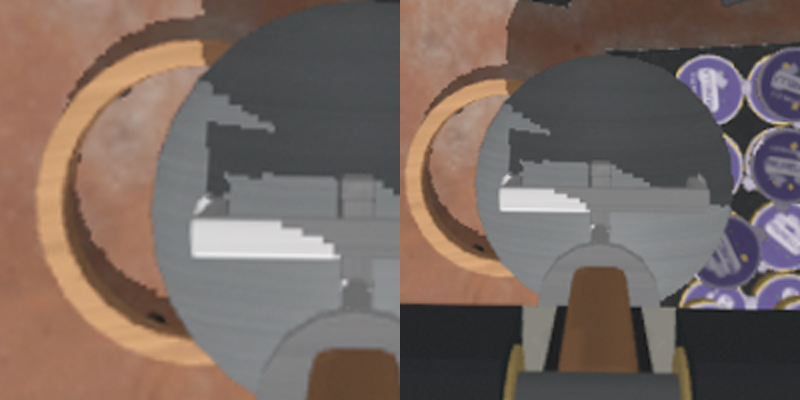

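The rest ring's outer edge at column 37 and rows 39–365 puts it at (0.427, 0.3677). The strap's middle at column 204 puts the lid 3 mm to -y of the TCP. I'll go over the rest and lower.

Emit:
{"method": "play_rows", "body": {
  "travel": [
    [-0.05,-0.2,0],
    [-0.1,-0.4,0],
    [-0.13,-0.6,0],
    [-0.15,-0.7,0],
    [-0.13,-0.6,0],
    [-0.1,-0.4,0],
    [-0.06,-0.2,0],
    [-0.02,-0.1,0]
  ],
  "twist": [0,0,0,0,0,0,0,0]
}}

```text
t: 33.15
eef_pos: [0.4097, 0.371, 0.3202]
ee_rot: [3.141, 0.0, -0.015]
force: [-0.3, -0.3, -9.0]
width: 0.0178
gripper_force: 45.0
```

Emit:
{"method": "play_rows", "body": {
  "travel": [
    [0,0,0.2],
    [0,0,0.4],
    [0,0,0.6],
    [0,0,0.8],
    [0,0,0.8],
    [0,0,0.7],
    [0,0,0.5],
    [0,0,0.2]
  ],
  "twist": [0,0,0,0,0,0,0,0]
}}

```text
t: 34.15
eef_pos: [0.4097, 0.3704, 0.2142]
ee_rot: [3.14, 0.001, -0.015]
force: [-0.0, 0.6, -9.3]
width: 0.0181
gripper_force: 45.0
```

Run:
```python
from h import *
force(6);s,f=wrist('w6')
p=s['eef_pos'];z=p[2]-.244+.117
a=ortho(f,(p[0]+.0172,p[1]-.0029),z,.08,ppm=2000)
g=a.astype(int);m=(g.min(2)>105)&(abs(g[:,:,0]-g[:,:,2])<12)
# strap extents: rows near centre
k=160
for c in range(0,1): 
    r=g[k-20:k+20].mean(2)
    print("cols mean",[(int(i),int(r[:,i:i+4].mean())) for i in range(30,300,6)])
```

```text
t 34.45 pos [0.41   0.371  0.2154] rot [-3.1404e+00 -8.0000e-04 -1.4600e-02] F [-0.02  0.29 -9.49] sd [0.58 0.29 0.61] M [-0.051  0.122  0.022] [0.049 0.056 0.036]
cols mean [(30, 136), (36, 134), (42, 136), (48, 137), (54, 170), (60, 191), (66, 186), (72, 186), (78, 189), (84, 189), (90, 190), (96, 190), (102, 190), (108, 190), (114, 190), (120, 190), (126, 191), (132, 191), (138, 191), (144, 146), (150, 139), (156, 138), (162, 188), (168, 192), (174, 192), (180, 192), (186, 191), (192, 191), (198, 191), (204, 191), (210, 189), (216, 188), (222, 188), (228, 188), (234, 188), (240, 186), (246, 183), (252, 185), (258, 194), (264, 158), (270, 138), (276, 137), (282, 135), (288, 140), (294, 144)]
```

The strap is centred (column 160.5 of 160), so I'll lower slowly.

Emit:
{"method": "play_rows", "body": {
  "travel": [
    [0,0,0.05],
    [0,0,0.07],
    [0,0,0.07],
    [0,0,0.07],
    [0,0,0.07],
    [0,0,0.06],
    [0,0,0.05],
    [0,0,0.03]
  ],
  "twist": [0,0,0,0,0,0,0,0]
}}

```text
t: 35.5
eef_pos: [0.4098, 0.3709, 0.2035]
ee_rot: [3.142, 0.0, -0.015]
force: [-0.7, 0.1, -10.2]
width: 0.018
gripper_force: 45.0
```

Emit:
{"method": "play_rows", "body": {
  "travel": [
    [0,0,0.03],
    [0,0,0.03],
    [0,0,0.03],
    [0,0,0.03],
    [0,0,0.03],
    [0,0,0.03],
    [0,0,0.03],
    [0,0,0]
  ],
  "twist": [0,0,0,0,0,0,0,0]
}}

```text
t: 36.5
eef_pos: [0.4103, 0.3714, 0.1991]
ee_rot: [-3.14, -0.001, -0.015]
force: [0.4, -0.6, -2.4]
width: 0.0177
gripper_force: 45.0
```

```bash
python3 -c "
from h import *
force(5)"
```

```text
t 36.75 pos [0.4101 0.3711 0.1987] rot [-3.1413e+00 -3.0000e-04 -1.4800e-02] F [-0.02 -0.21 -1.88] sd [0.82 0.18 0.58] M [-0.024 -0.003  0.027] [0.02  0.024 0.023]
```

The lid is down: the hook is unloaded at the seated height. I'll lower the hook clear, back out and rise.

Emit:
{"method": "play_rows", "body": {
  "travel": [
    [0,0,0.15],
    [0,0,0.25],
    [0,0,0.15],
    [0,0,0],
    [-0.3,0,0],
    [-0.5,0,0],
    [-0.5,0,0],
    [-0.4,0,0]
  ],
  "twist": [0,0,0,0,0,0,0,0]
}}

```text
t: 37.75
eef_pos: [0.3663, 0.3716, 0.1848]
ee_rot: [-3.141, -0.0, -0.014]
force: [0.4, -0.0, -1.5]
width: 0.0179
gripper_force: 45.0
```

Run:
```python
from h import *
force(8);s,f=wrist('w7')
# lid circle at flange top z~.026: radial gradient fit with centre search
g=cv2.GaussianBlur(ortho(f,(.427,.368),.032,.11,ppm=2000),(5,5),0).astype(float)
for b in models.boxes_of("lid","wrist")[:2]: print(b["confidence"],wray(f,*b["extent"][:2],.03))
z=.067+.006;a=ortho(f,(.427,.368),z,.08,ppm=2000).astype(int).mean(2)
print("strap cols",[int(a[150:170,i:i+3].mean()) for i in range(40,280,4)])
print("strap rows L",[int(a[i:i+3,80:130].mean()) for i in range(120,200,3)],"R",[int(a[i:i+3,190:240].mean()) for i in range(120,200,3)])
```

```text
t 38.15 pos [0.367  0.3716 0.1847] rot [ 3.1414 -0.     -0.015 ] F [-0.27 -0.04 -2.38] sd [0.94 0.5  0.55] M [-0.058  0.053  0.001] [0.082 0.146 0.018]
strap cols [137, 138, 138, 140, 214, 224, 224, 224, 224, 223, 223, 223, 215, 171, 143, 143, 143, 143, 143, 143, 143, 143, 143, 143, 143, 143, 143, 143, 143, 143, 143, 143, 142, 143, 142, 142, 142, 143, 183, 184, 184, 183, 183, 183, 182, 174, 173, 173, 173, 173, 183, 196, 196, 194, 187, 187, 166, 137, 137, 136]
strap rows L [81, 81, 82, 87, 104, 112, 112, 112, 111, 133, 156, 162, 166, 168, 164, 164, 155, 124, 129, 138, 142, 143, 143, 142, 143, 143, 142] R [81, 81, 80, 81, 98, 137, 137, 138, 137, 133, 142, 145, 143, 167, 215, 222, 228, 183, 142, 146, 146, 145, 147, 147, 146, 145, 145]
```

The strap is centred at (0.427, 0.3677), so the lid is seated. I'll take the lifter back above its stand.

Emit:
{"method": "play_rows", "body": {
  "travel": [
    [0,0,-0.3],
    [0,0,-0.6],
    [0,0,-0.8],
    [0,0,-0.9],
    [0,0,-0.9],
    [0,0,-0.7],
    [0,0,-0.4],
    [0,0,0]
  ],
  "twist": [0,0,0,0,0,0,0,-0.97]
}}

```text
t: 39.25
eef_pos: [0.3675, 0.3718, 0.301]
ee_rot: [-3.14, -0.001, 0.133]
force: [0.3, 1.1, -2.4]
width: 0.018
gripper_force: 45.0
```

Emit:
{"method": "play_rows", "body": {
  "travel": [
    [0,0,0],
    [0.25,0.4,0],
    [0.5,0.8,0],
    [0.63,1,0],
    [0.63,1,0],
    [0.63,1,0],
    [0.63,1,0],
    [0.63,1,0]
  ],
  "twist": [-0.97,0,0,0,0,0,0,0]
}}

```text
t: 40.25
eef_pos: [0.5043, 0.2476, 0.2996]
ee_rot: [3.141, 0.0, 0.273]
force: [0.2, -0.3, -2.0]
width: 0.0178
gripper_force: 45.0
```

Emit:
{"method": "play_rows", "body": {
  "travel": [
    [0.63,1,0],
    [0.63,1,0],
    [0.63,1,0],
    [0.56,0.9,0],
    [0.38,0.6,0],
    [0.19,0.3,0],
    [0,0,0],
    [0,0,0]
  ],
  "twist": [0,0,0,0,0,0,0,0]
}}

```text
t: 41.25
eef_pos: [0.6084, 0.1545, 0.2997]
ee_rot: [-3.141, -0.0, 0.276]
force: [-0.6, 0.9, -2.4]
width: 0.0174
gripper_force: 45.0
```

```bash
python3 -c "
from h import *
force(4)
s=arm.get_state();R=Rot.from_euler('xyz',s['ee_rot']).as_matrix();print((R.T@(np.array([.6079,.1537,.1475])-s['eef_pos'])/.025).round(2))"
```

```text
t 41.45 pos [0.6084 0.1546 0.2998] rot [-3.1415e+00 -3.0000e-04  2.7690e-01] F [-0.37 -0.01 -1.8 ] sd [0.15 0.32 0.44] M [-0.056 -0.017 -0.029] [0.024 0.007 0.017]
[-0.03  0.03  6.09]
```

Emit:
{"method": "play_rows", "body": {
  "travel": [
    [-0.03,0.03,0.4],
    [0,0,0.7],
    [0,0,0.7],
    [0,0,0.5],
    [0,0,0.4],
    [0,0,0.4],
    [0,0,0.4],
    [0,0,0.2]
  ],
  "twist": [0,0,0,0,0,0,0,0]
}}

```text
t: 42.45
eef_pos: [0.6081, 0.1531, 0.2063]
ee_rot: [3.142, 0.001, 0.276]
force: [0.2, -0.1, -1.8]
width: 0.018
gripper_force: 45.0
```

Emit:
{"method": "play_rows", "body": {
  "travel": [
    [0,0,0.3],
    [0,0,0.5],
    [0,0,0.5],
    [0,0,0.5],
    [0,0,0.3],
    [0,0,0.15],
    [0,0,0.06],
    [0,0,0]
  ],
  "twist": [0,0,0,0,0,0,0,0]
}}

```text
t: 43.45
eef_pos: [0.6084, 0.1533, 0.1496]
ee_rot: [-3.142, -0.001, 0.276]
force: [0.0, -0.2, -1.5]
width: 0.0179
gripper_force: 45.0
```

```bash
python3 -c "
from h import *
force(4)"
```

```text
t 43.65 pos [0.6085 0.1533 0.1497] rot [-3.1415e+00 -6.0000e-04  2.7620e-01] F [ 0.29 -0.24 -2.21] sd [0.65 0.37 0.36] M [-0.058  0.008  0.026] [0.02  0.046 0.02 ]
```

Emit:
{"method": "play_rows", "body": {
  "travel": [
    [0,0,0.04],
    [0,0,0.03],
    [0,0,0.03],
    [0,0,0]
  ],
  "twist": [0,0,0,0]
}}

```text
t: 44.15
eef_pos: [0.6083, 0.1532, 0.1468]
ee_rot: [3.142, 0.0, 0.276]
force: [0.6, -0.4, -2.2]
width: 0.0177
gripper_force: 45.0
```

```bash
python3 -c "
from h import *
force(6)"
```

```text
t 44.45 pos [0.6083 0.1532 0.1468] rot [-3.1416  0.      0.2761] F [-0.23 -0.45 -2.04] sd [0.33 0.2  0.35] M [-0.056 -0.012  0.017] [0.039 0.029 0.039]
```

Emit:
{"method": "play_rows", "body": {
  "travel": [
    [0,0,0.03],
    [0,0,0.02],
    [0,0,0]
  ],
  "twist": [0,0,0]
}}

```text
t: 44.82
eef_pos: [0.6084, 0.1532, 0.1467]
ee_rot: [3.141, -0.001, 0.277]
force: [-3.5, -0.6, 6.8]
width: 0.018
gripper_force: 45.0
```

```bash
python3 -c "
from h import *
force(6)"
```

```text
t 45.125 pos [0.6083 0.1532 0.1467] rot [ 3.1415e+00 -7.0000e-04  2.7650e-01] F [-3.58  0.15  6.1 ] sd [0.23 0.28 0.41] M [-0.126  1.445 -0.035] [0.013 0.029 0.036]
```

The collar is on the plate at the same TCP height as when I gripped it. I'll ease off a little and open.

Emit:
{"method": "play_rows", "body": {
  "travel": [
    [0,0,-0.03],
    [0,0,0]
  ],
  "twist": [0,0]
}}

```text
t: 45.38
eef_pos: [0.6083, 0.1532, 0.1467]
ee_rot: [3.142, -0.0, 0.276]
force: [-2.7, -0.5, 4.1]
width: 0.0178
gripper_force: 45.0
```

Emit:
{"method": "play_rows", "body": {
  "travel": [
    [0,0,0],
    [0,0,0],
    [0,0,0],
    [0,0,0],
    [0,0,0],
    [0,0,0],
    [0,0,0],
    [0,0,0]
  ],
  "twist": [0,0,0,0,0,0,0,0],
  "fingers": 0.6
}}

```text
t: 46.38
eef_pos: [0.6083, 0.1532, 0.1463]
ee_rot: [3.142, -0.0, 0.276]
force: [0.2, 0.0, 0.4]
width: 0.0529
gripper_force: 0.0
```

Emit:
{"method": "play_rows", "body": {
  "travel": [
    [0,0,-0.3],
    [0,0,-0.7],
    [0,0,-1],
    [0,0,-1],
    [0,0,-1],
    [0,0,-0.7],
    [0,0,-0.3],
    [0,0,0]
  ],
  "twist": [0,0,0,0,0,0,0,0]
}}

```text
t: 47.38
eef_pos: [0.6082, 0.1533, 0.2716]
ee_rot: [-3.141, -0.0, 0.276]
force: [-0.4, 0.1, -0.4]
width: 0.0526
gripper_force: 0.0
```

Run:
```python
from h import *
force(3)
a=cv2.imread("pics/s.png")
T=imaging.grab_frame("top");S=imaging.grab_frame("side")
for n,c in(("lifter","side"),("lifter","top"),("mill","side"),("lid","top"),("rest","top"),("lid","side"),("pot","top"),("glass","top"),("coffee_cup","side")):
    print(n,c,[(round(b["confidence"],2),np.round(b["extent"]).astype(int).tolist()) for b in models.boxes_of(n,c)[:2]])
s,f=wrist("w8")
a=ortho(f,(.607,.1535),.106,.05,ppm=2000).astype(int).mean(2)
print("collar row",[int(a[95:105,i:i+2].mean()) for i in range(40,162,3)])
print("collar col",[int(a[i:i+2,95:105].mean()) for i in range(40,162,3)])
```

```text
t 47.525 pos [0.6079 0.1531 0.2704] rot [3.1414e+00 1.8000e-03 2.7610e-01] F [-0.03 -0.41  0.18] sd [0.43 0.57 0.53] M [-0.014 -0.018  0.019] [0.018 0.037 0.017]
lifter side [(0.74, [283, 216, 8, 41])]
lifter top []
mill side [(0.54, [281, 249, 11, 27])]
lid top [(0.36, [209, 203, 25, 16])]
rest top []
lid side [(0.72, [344, 276, 51, 44])]
pot top [(0.67, [406, 208, 41, 34])]
glass top []
coffee_cup side [(0.61, [330, 326, 28, 33])]
collar row [64, 65, 66, 65, 66, 65, 66, 101, 117, 116, 117, 116, 117, 109, 76, 69, 70, 70, 67, 66, 65, 67, 68, 69, 71, 73, 72, 72, 83, 113, 115, 115, 115, 116, 96, 67, 65, 64, 63, 65, 64]
collar col [63, 64, 67, 71, 75, 94, 117, 120, 120, 115, 77, 64, 65, 65, 65, 65, 65, 65, 66, 65, 65, 68, 72, 75, 76, 77, 78, 79, 79, 78, 76, 74, 72, 71, 71, 72, 72, 71, 70, 69, 68]
```

The collar is back where it started, 41 mm wide and within 1 mm of its first position, and the side view of the lifter matches the start. I'm handing in.

```bash
python3 -c "
from h import *
print(arm.job_done())"
```

```text
the job is handed in; nothing more can be done
None
```

I handed the job in at about 48 s of the 72 s allowed. By my last measurements the lid sits centred in the rest and the lifter hangs in its stand with the gripper clear, but the hand-in returned no verdict.

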